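Prop a mended platter with a screw jack and weigh it down

TASK

The rim of the mended platter overhangs its stand, with a screw jack below it. Turn the jack's red knob until the orange pad just touches the underside of the platter (the rim may rise by no more than 2 mm), and only then set the brass weight gently, upright, on the pale spot of the mended piece, and let go. Leave the platter where it lies on the stand and do not disturb the bowl, the saucers or the kiln prop.

Things in the scene. Friction and masses are not known exactly. Their poses are not given: they have to be found in the camera images.
- knob (a joint): The jack's knob, rad; 0 to 0.8 at the start, at most 7. Grows when turned clockwise as seen looking at the knob from its handle end; this raises the pad 4.0 mm per rad (25 mm a turn); turning back lowers it. Up to about 4.2 rad is needed: several grasps. Stiff (0.06 N m friction): it stays where it is left, also under load.
- knob_grip (a point): Grip point in the knob's red bar handle, on the knob's axis. z: along the shaft, out of the knob, leaning 30 degrees from vertical away from the platter (so the tool must be tilted to match). The bar lies along x: 46 mm long, 14 mm thick (y), reaching 10 mm beyond this point and 20 mm back to a black round flange 48 mm across, 8 mm thick. Turns with the knob.
- jack: Screw jack fixed to the bench: blue block 62 x 66 mm and 85 mm high on a dark base plate 130 x 84 mm, moving platform above, blue gear box and leaning knob on its -x side. Origin: on the bench straight under the centre of the pad; its x axis points horizontally from the knob to the centre of the stand, 90 mm away; the knob grip is 106 mm to the -x side, about 84 mm above the bench.
- platform: The jack's moving platform: aluminium plate 60 x 60 x 6 mm with a round orange pad, 30 mm across and 6 mm thick, on top. Origin: centre of the pad's top face, which is what must touch the platter. It is 132 mm above the bench at knob 0, rising 4.0 mm per rad.
- stand: Dark steel banding wheel stand, fixed: round head 100 mm across, its top 150 mm above this origin, which lies on its axis, 2 to 10 mm below the bench top (so the head is 140 to 148 mm above the bench).
- platter: Flat round blue-grey fired clay platter, 240 mm across, 10 mm thick, about 0.85 kg, lying loose on the stand's head, roughly centred. Origin: centre of its underside; z up; -x points to the mended piece. Pushed up by the jack it tips about the far edge of the stand's head, some 50 mm beyond the stand's axis (a force of about 3 N at the pad).
- mend (a point): Centre of the pale round spot, 50 mm across, on the top face of the mended piece (outlined by a cream glue line); 90 mm from the platter's centre, 10 mm above its underside, straight above the jack's pad within 6 mm.
- weight: Brass weight: plain cylinder 42 mm across and 50 mm high with a small button 24 mm across on top, 60 mm high overall, about 0.45 kg, standing on the bench. Origin: centre of its underside, z up. Can be gripped round the cylinder from above.
- prop: Bystander: cream kiln prop, 34 x 34 x 60 mm, standing on the bench. Origin: centre of its underside.
- bowl: Bystander: small blue-grey bowl, 100 mm across and 45 mm high. Origin: centre of its underside.
- saucers: Bystander: stack of small saucers, 80 mm across and 26 mm high, one piece. Origin: centre of its underside.
There are look-alikes about, which are no part of the job. Leave any green look-alike of the jack alone. What is shaped like the weight but purple is not meant.

How it is judged:
On the way, in this order (a step that is already met when the one before it is completed fails the run):
1. the jack's pad touches the platter's underside, lifting its rim by no more than about 3 mm (tilt under 0.02 rad), while the weight is still off the platter and the knob is let go (contact force between platform and platter above 0.2 N and angle between platter's own z axis and vertical below 0.02 rad and contact force between weight and platter below 0.05 N and contact force between the fingers and jack below 0.05 N and horizontal distance between weight and mend above 0.06 m), for 0.2 s.
2. the weight stands on the pale spot (horizontal distance between weight and mend below 0.015 m and z of weight in the frame of mend between -0.003 and 0.003 m and angle between weight's own z axis and vertical below 0.06 rad and contact force between weight and platter above 1 N), for 0.2 s.
At the end, for the whole second after the job is handed in: The pad touches the platter's underside, the platter still rests on the stand within 12 mm of where it was, tilted by less than 0.02 rad (rim raised by less than about 3 mm), and the weight stands upright, at rest and released, within 15 mm of the centre of the pale spot (all of step 2 and contact force between platform and platter above 0.2 N and angle between platter's own z axis and vertical below 0.02 rad and contact force between platter and stand above 0.2 N and distance of platter from where it was at the start of the episode below 0.012 m and horizontal distance between mend and platform below 0.015 m and linear speed of each of weight, platter below 0.02 m/s and contact force between the fingers and weight below 0.05 N).
It fails at once if the platter is tipped by more than 0.05 rad (rim lifted or pushed down by about 7 mm) (angle between platter's own z axis and vertical above 0.05 rad).
It fails at once if the weight is let go more than 10 mm above the platter (horizontal distance between weight and mend below 0.06 m and z of weight in the frame of mend above 0.01 m and contact force between the fingers and weight below 0.05 N).
It fails at once if the weight is banged on the platter (over 40 N) (contact force between weight and platter above 40 N).
It fails at once if the bowl, the saucers or the kiln prop is moved by more than 20 mm (distance of any of bowl, saucers, prop from where it was at the start of the episode above 0.02 m).
It also fails if it takes over 72 s, if anything falls off the work surface, if the arm or the gripper's body presses on something with over 40 N, if the wrist force passes 120 N, or if a joint passes its speed limit or range.

ROBOT

A 6-joint arm with a two-finger parallel gripper is mounted at the origin on the work surface. World frame = base frame: x ahead of the robot, y to its left, z up, the work surface at z = 0. Lengths are in m, angles in rad, forces in N, time in s.
With the tool pointing down it reaches from about 0.4 to 0.825 m from the base axis. Payload 7 kg.
Tool frame: the origin (TCP) lies at the centre of the arm's flange, where the gripper is bolted on; the fingertips stand 178 mm ahead of it and the grasp point (between the pads) lies 159 mm ahead of it; x points along the fingers, y is the direction in which the jaws open and shut, and the axes are right-handed (so a half turn about x gives the same grasp; the last joint's range is limited). The gripper opens to 88 mm and grips with 3 to 60 N. Pads are 19 mm wide; open, the fingers measure 130 mm over their backs; the gripper's body (78 mm by 193 mm) begins 47 mm behind the grasp point.
Start: joints at [1.452, 0.359, 0.012, 0, -1.224, -0.288], TCP at [0.267, 0.62, 0.405] pointing down, gripper open.
Joint ranges: [-3.07, 3.07], [-1.43, 2.12], [-1.02, 1.25], [-3.03, 1.67], [-3.05, -0], [-3.03, 3.03]. Speed limits (rad/s): [2.39, 2.39, 3.01, 3.14, 3.14, 3.14].

INTERFACE

Orientations are given as [roll, pitch, yaw] about the fixed x, y, z axes, in that order (R = Rz(yaw) Ry(pitch) Rx(roll)).
In Python, from station import status, viewer, arm gives the robot as it stands. The module is installed in compiled form; this text tells all that it offers.
- The arm moves only by the tool apply_moves, never from a script. Its argument "commands" is a list of rows, each an object of numbers: "dx", "dy", "dz": the shift along the world's x, y, z in mm; "spin": the turn about the world's z in degrees; "hand": the closure, from 0 (fully open) to 1 (shut). A call has exactly 5 rows; each row shifts and turns the commanded pose from where the row before left it; what a row does not reach is not made up. A row lasts 1/8 s, in which the tool goes at most 62.5 mm and 10.7 degrees, less where a joint would pass 70% of its speed; a pose out of reach is approached as far as the arm can. A call is refused whole if a number of a shift passes 62.5 or a number of a turn 10.7, either way. A call with a gripper value outside its range is refused whole. The fingers move at their own pace and stop on an object; "grip_force" is the grip in N (left out, the last holds). Time passes only in rows, so rows that do not move let the fingers close, or fill a call up. It gives the time, the measured TCP pose, the force and the opening at its end, in the units of the state.
- status.get_state(): the state, without advancing time (a new reading comes with each control period).
- viewer.grab_frame(name): name is "side" or "top"; returns the picture (384x512x3 uint8, red, green, blue); there is no depth.
- viewer.camera_info(name): a dict with "fx", "fy", "cx", "cy" (pixels), "eye" and "attitude" of the camera in the world. Camera axes: x right, y up, looking along -z (the intrinsics and any distortion apply to the point x, -y, -z); pixel columns grow to the right and rows downward; lengths in m; the calibration is good to about 2 mm. A picture is of the moment at which its call begins. camera_info takes no time and is no camera call.
- arm.job_done(): hands the job in, once; it reports no verdict.
The state is a dict: "t": time; "q": joint angles; "qd": joint speeds; "joint_efforts": joint torques, N m; "eef_pos": TCP position; "ee_rot": TCP orientation; "force": force on the tool from outside, world axes, zero at the start; "moment": the same for the moment, N m; "width": finger opening in m.
Only numpy, scipy, OpenCV 4.12 (cv2) and the standard library are available. Lean on these libraries where they do the work, as an engineer would, in place of code of your own. Each camera call takes 0.05 s, during which the arm holds its last target.

## Working session

There is one attempt and no reset: what is moved stays moved. The work goes in short steps, Python scripts to look and compute and a tool call to move; the robot and the scene stay as the last step left them, time stands still between calls to the robot, and variables do not carry over. Pictures are saved under pics/ and viewed, and the job is handed in when it is done.

Besides the shell and the picture viewer there is one more tool, called after "Call:" by a JSON object that holds its "op" and its "data". apply_moves: Moves the arm, as the interface text tells. Its arguments: {"type":"object","properties":{"commands":{"type":"array","items":{"type":"object","properties":{"dx":{"type":"number"},"dy":{"type":"number"},"dz":{"type":"number"},"spin":{"type":"number"},"hand":{"type":"number"}}}},"grip_force":{"type":"number"}},"required":["commands"]}

```bash
mkdir -p pics; cat > h.py <<'E'
import numpy as np, cv2
from station import status, viewer, arm
def grab(n,f):
    im=viewer.grab_frame(n); cv2.imwrite('pics/'+f,cv2.cvtColor(im,cv2.COLOR_RGB2BGR)); return im
E
python3 - <<'E'
from h import *
s=status.get_state(); print(s)
for n in('side','top'):
    i=viewer.camera_info(n); print(n,i); grab(n,n+'0.png')
E
```

```text
{'t': 0.0, 'q': array([ 1.45209371e+00,  3.59373706e-01,  1.10564283e-02, -3.27609985e-04,
       -1.22410698e+00, -2.88096743e-01]), 'qd': array([-1.26397513e-03, -1.16038899e-03,  2.31077129e-04,  1.50362697e-05,
        8.74272672e-04,  3.83932196e-04]), 'joint_efforts': array([ 4.29944259e-05, -5.82723427e+01,  2.93049020e+01,  6.99758381e+00,
        7.00752513e-03, -1.61427911e-04]), 'eef_pos': array([0.26700816, 0.61972943, 0.40373398]), 'ee_rot': array([ 1.67194594,  1.56913951, -1.87655764]), 'force': array([-0.40749156,  0.67053863,  0.34171558]), 'moment': array([0.03194098, 0.03603149, 0.0149729 ]), 'width': 0.08770195212241312}
side {'fx': 491.77383582537794, 'fy': 491.77383582537794, 'cx': 261.8238655842285, 'cy': 194.53336103642295, 'eye': array([-0.01311764, -0.833594  ,  0.74475346]), 'attitude': array([ 1.01080286, -0.01210204, -0.59030773])}
top {'fx': 428.43480030274924, 'fy': 428.43480030274924, 'cx': 255.3906895456882, 'cy': 193.43252370120203, 'eye': array([ 0.32948873, -0.03786366,  1.14327784]), 'attitude': array([ 0.18096465,  0.00863804, -1.59337958])}
```

View pics/side0.png

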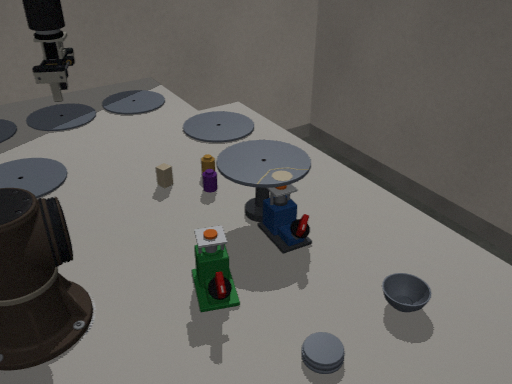

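View pics/top0.png

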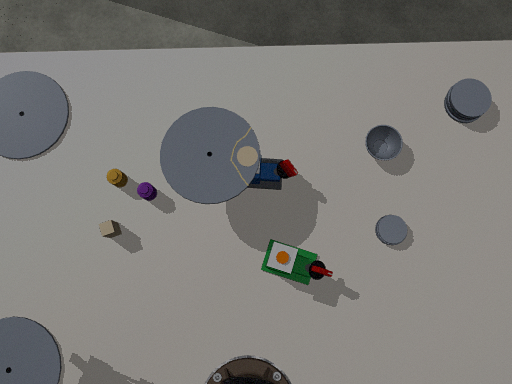

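Side view: blue jack at (285,215), red knob (302,226), platter with pale spot (282,177), green look-alike jack at (213,270), brass weight (208,165) and purple one (210,181). Top view: spot (247,157), red knob (288,169), brass (117,178), purple (147,191), prop (110,229).

```bash
cat >> h.py <<'E'
from scipy.spatial.transform import Rotation as Ro
def cam(n):
    i=viewer.camera_info(n); return i, Ro.from_euler('xyz',i['attitude']).as_matrix(), np.array(i['eye'])
def ray(n,uv):
    i,R,e=cam(n); d=R@np.array([(uv[0]-i['cx'])/i['fx'],-(uv[1]-i['cy'])/i['fy'],-1]); return e,d/np.linalg.norm(d)
def onz(n,uv,z):
    e,d=ray(n,uv); return e+d*(z-e[2])/d[2]
def two(a,b):
    e1,d1=ray('top',a); e2,d2=ray('side',b)
    A=np.stack([d1,-d2],1); s=np.linalg.lstsq(A,e2-e1,rcond=None)[0]
    p,q=e1+s[0]*d1,e2+s[1]*d2; return (p+q)/2, np.linalg.norm(p-q)
def proj(n,p):
    i,R,e=cam(n); c=R.T@(np.asarray(p)-e); return np.array([i['cx']+i['fx']*c[0]/-c[2], i['cy']-i['fy']*c[1]/-c[2]])
def crop(f,out,x0,y0,x1,y1,k):
    im=cv2.imread('pics/'+f)[y0:y1,x0:x1]; cv2.imwrite('pics/'+out,cv2.resize(im,None,fx=k,fy=k,interpolation=cv2.INTER_CUBIC))
E
python3 - <<'E'
from h import *
crop('top0.png','c1.png',90,100,330,230,3)
crop('side0.png','c2.png',140,130,340,270,4)
E
```

```text
(no output)
```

View pics/c1.png

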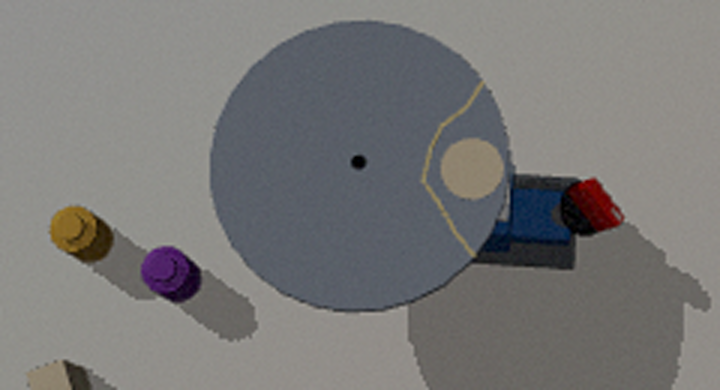

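View pics/c2.png

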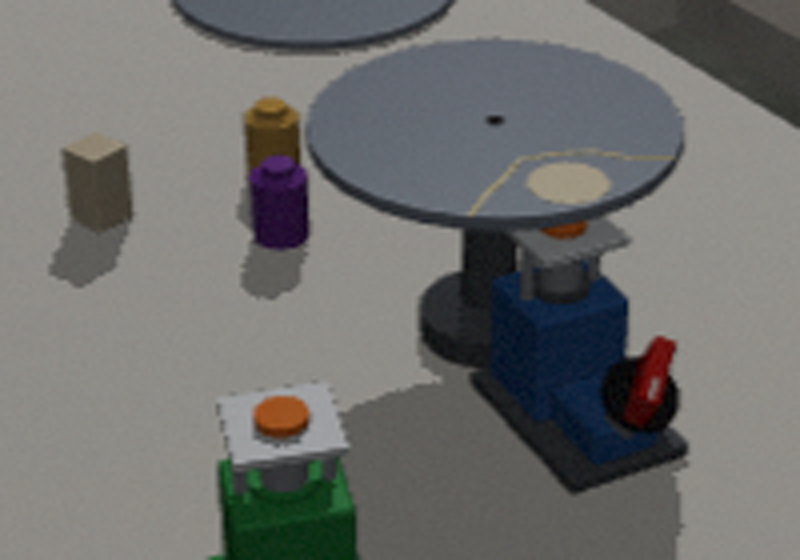

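The mended platter's jack is blue with the red knob (crop 2, (640,385)), which fits the description. The brass cylinder (crop 1, (75,230)) is the weight, and the purple one (170,272) is a look-alike. Next I'll measure.

```bash
python3 - <<'E'
from h import *
T=cv2.imread('pics/top0.png');S=cv2.imread('pics/side0.png')
def blobs(im,lo,hi,box,mn=10):
    h=cv2.cvtColor(im,cv2.COLOR_BGR2HSV); m=cv2.inRange(h,lo,hi); z=np.zeros_like(m);x0,y0,x1,y1=box;z[y0:y1,x0:x1]=m[y0:y1,x0:x1]
    n,l,st,c=cv2.connectedComponentsWithStats(z); return [(st[i][4],c[i].round(1),st[i][:4],l==i) for i in range(1,n) if st[i][4]>=mn]
def pr(n,b):
    for x in b: print(n,x[0],x[1],x[2])
b1=blobs(T,(12,45,100),(30,160,255),(235,140,262,175)); pr('spotT',b1)
b2=blobs(S,(12,45,100),(30,160,255),(265,168,300,190)); pr('spotS',b2)
k1=blobs(T,(0,150,50),(8,255,255),(270,150,305,190));k1+=blobs(T,(172,150,50),(180,255,255),(270,150,305,190)); pr('knT',k1)
k2=blobs(S,(0,150,50),(8,255,255),(285,205,320,245)); pr('knS',k2)
for n,im,box in(('top',T,(170,110,250,200)),('side',S,(255,150,275,168))):
    g=cv2.cvtColor(im,cv2.COLOR_BGR2GRAY);x0,y0,x1,y1=box
    sub=g[y0:y1,x0:x1];i=np.unravel_index(sub.argmin(),sub.shape);y,x=i[0]+y0,i[1]+x0
    w=np.clip(75-g[y-3:y+4,x-3:x+4].astype(float),0,None);yy,xx=np.mgrid[y-3:y+4,x-3:x+4];print(n,'hole',(w*xx).sum()/w.sum(),(w*yy).sum()/w.sum(),sub.min())
w1=blobs(T,(15,130,60),(28,255,255),(95,160,135,195)); pr('brT',w1)
w2=blobs(S,(15,130,60),(28,255,255),(195,150,222,185)); pr('brS',w2)
# platter outline ellipse in top
p=blobs(T,(100,30,60),(125,120,200),(155,100,270,210),1000);pr('plT',p)
E
```

```text
spotT 11 [236.5 142.5] [235 140   5   7]
spotT 315 [246.9 155.8] [237 146  21  20]
spotT 16 [237.4 170. ] [235 166   6   9]
spotS 112 [282.2 175.2] [273 171  19  10]
knT 122 [288.2 167.6] [280 160  17  17]
knT 10 [283.2 166.5] [282 163   4   8]
knT 10 [290.3 173.1] [288 171   6   5]
knS 113 [302.5 224.1] [297 214  12  22]
top hole 209.04355400696863 153.51829268292684 0
side hole 263.32608695652175 159.53985507246378 18
brT 180 [114.  175.8] [107 169  15  15]
brS 162 [207.3 162.3] [202 155  12  17]
plT 5939 [203.2 154.6] [160 107  90  97]
```

```bash
python3 - <<'E'
from h import *
s=two((246.9,155.8),(282.2,175.5));print('spot',s)
h=two((209.2,153.5),(263.4,159.6));print('hole',h)
d=s[0]-h[0];print(np.linalg.norm(d[:2]),np.degrees(np.arctan2(d[1],d[0])))
for z in(.15,.154,.158): print(z,onz('top',(246.9,155.8),z),onz('top',(209.2,153.5),z),onz('side',(282.2,175.5),z),onz('side',(263.4,159.6),z))
print('knob end', two((290,169),(302.5,224)))
crop('top0.png','c3.png',240,140,320,200,9)
crop('side0.png','c4.png',260,190,330,250,10)
crop('top0.png','c5.png',95,155,165,205,10)
E
```

```text
spot (array([ 0.60164304, -0.01555604,  0.15843739]), np.float64(0.0010175315818801009))
hole (array([0.6086755 , 0.07426507, 0.15929046]), np.float64(0.00034001586631528523))
0.09009598742634287 -94.4767862653617
0.15 [ 0.60350735 -0.01512192  0.15      ] [0.61146894 0.07524731 0.15      ] [ 0.61104891 -0.00387034  0.15      ] [0.61835823 0.08870082 0.15      ]
0.154 [ 0.60240386 -0.0152135   0.154     ] [0.61033338 0.07479181 0.154     ] [ 0.60685109 -0.00945063  0.154     ] [0.61411126 0.08249794 0.154     ]
0.158 [ 0.60130036 -0.01530508  0.158     ] [0.60919783 0.0743363  0.158     ] [ 0.60265328 -0.01503091  0.158     ] [0.60986428 0.07629507 0.158     ]
knob end (array([ 0.58453795, -0.12258365,  0.08670711]), np.float64(0.0018185448618838205))
```

View pics/c3.png

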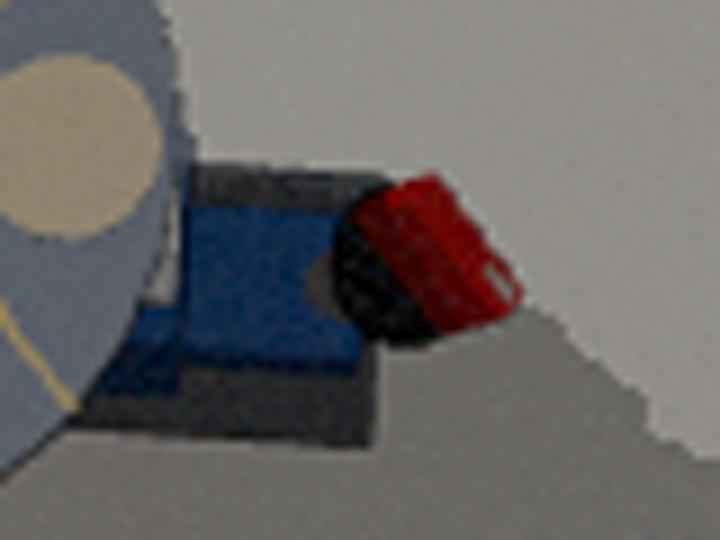

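View pics/c4.png

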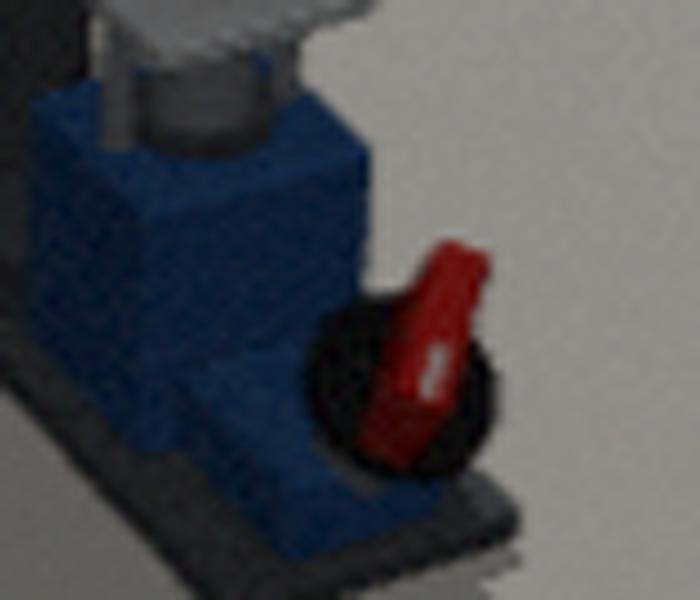

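View pics/c5.png

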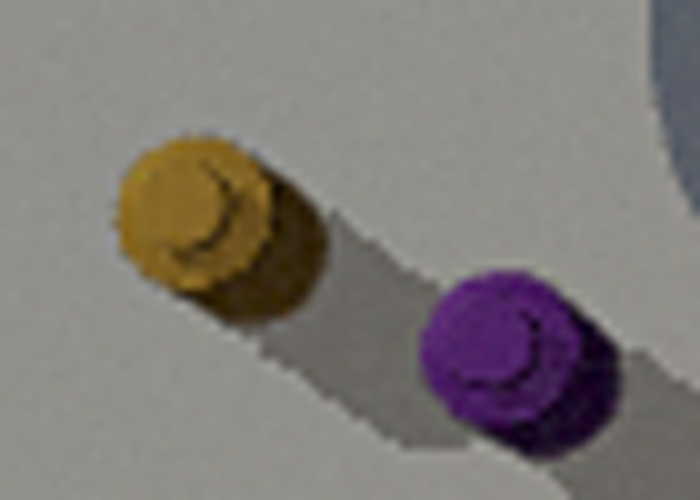

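```bash
python3 - <<'E'
from h import *
crop('top0.png','c3.png',274,154,304,182,20)
crop('side0.png','c4.png',288,208,316,242,17)
for f in('c3.png','c4.png'):
    im=cv2.imread('pics/'+f).astype(float); cv2.imwrite('pics/'+f,np.clip(255*(im/255)**.6,0,255))
E
```

```text
[ WARN:0@0.980] global loadsave.cpp:1063 imwrite_ Unsupported depth image for selected encoder is fallbacked to CV_8U.
```

View pics/c3.png

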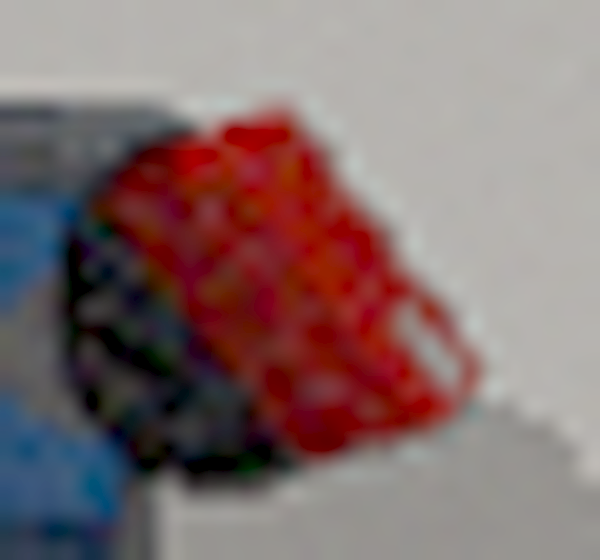

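View pics/c4.png

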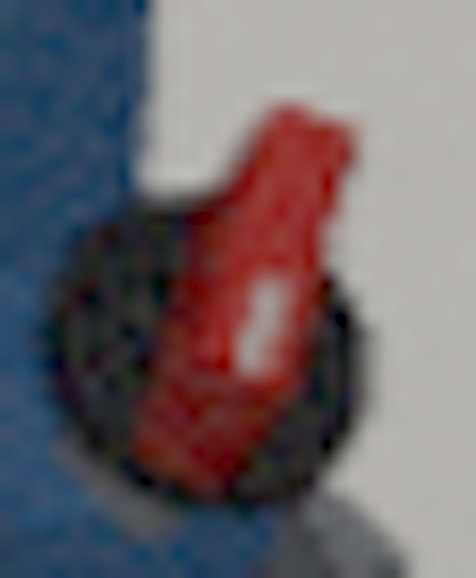

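```bash
python3 - <<'E'
from h import *
f=lambda p,x,y,k:((p[0]+.5)/k-.5+x,(p[1]+.5)/k-.5+y)
t=lambda p:f(p,274,154,20); s=lambda p:f(p,288,208,17)
def P(n,a,b): r=two(t(a),s(b)); print(n,r[0].round(4),round(r[1],4)); return r[0]
P('mark',(430,345),(262,325))
A=P('A right',(290,112),(352,130)); B=P('B right',(478,380),(292,400))
P('A left',(205,138),(285,108)); P('B left',(400,428),(212,380))
c=P('end c',(345,262),(285,254))
print(np.linalg.norm(A-B),B-A)
# base plate corner far ends z~? direction check
g=np.array([.6015,-.0153]); 
for yaw in(-94,-97,-100):
    y=np.radians(yaw);u=np.array([np.cos(y),np.sin(y)])
    print(yaw,'grip',g+.106*u,'end',np.r_[g+.111*u,.084+.00866])
E
python3 - <<'E'
import sys; sys.path.insert(0,'.')
from h import *
crop('/../..pics/top0.png','c6.png',235,145,305,200,10)
E
```

```text
mark [ 0.578  -0.1343  0.0892] 0.0005
A right [ 0.6059 -0.117   0.1004] 0.0002
B right [ 0.5763 -0.1416  0.0816] 0.0022
A left [ 0.6031 -0.1062  0.099 ] 0.0005
B left [ 0.5705 -0.1315  0.081 ] 0.0023
end c [ 0.5892 -0.1241  0.0904] 0.0004
0.042885787716703545 [-0.02965292 -0.02459711 -0.01883818]
-94 grip [ 0.59410581 -0.12104179] end [ 0.59375703 -0.12602961  0.09266   ]
-97 grip [ 0.58858185 -0.12050989] end [ 0.5879725  -0.12547262  0.09266   ]
-100 grip [ 0.58309329 -0.11968962] end [ 0.58222505 -0.12461366  0.09266   ]
```

View pics/c6.png

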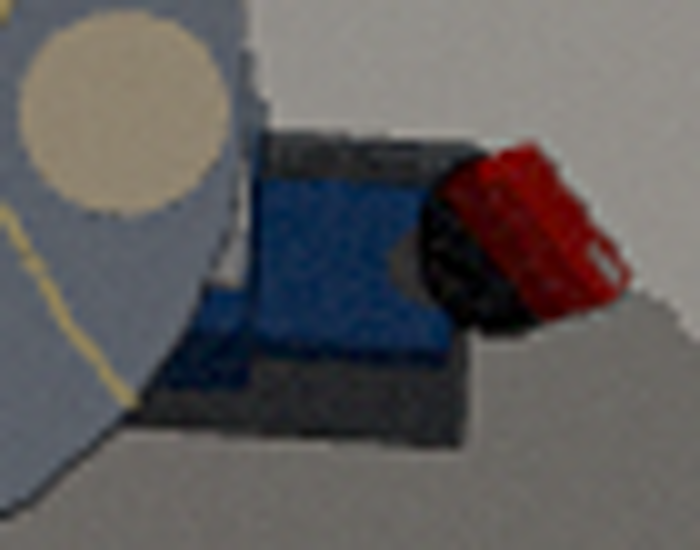

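```bash
python3 - <<'E'
from h import *
s=status.get_state(); R=Ro.from_euler('xyz',s['ee_rot']).as_matrix(); print(R.round(3))
y=R[:,1]; print('jaw yaw',np.degrees(np.arctan2(y[1],y[0])))
f=lambda p:((p[0]+.5)/10-.5+235,(p[1]+.5)/10-.5+145)
for z in(.005,.012):
    a=onz('top',f((140,425)),z);b=onz('top',f((460,445)),z);c=onz('top',f((270,133)),z);d=onz('top',f((440,142)),z)
    print(a,b,np.degrees(np.arctan2(*(b-a)[1::-1])),np.degrees(np.arctan2(*(d-c)[1::-1])))
    print('width',(c-a))
# weight: button centre at z=.06, body top z=.05
g=lambda p:((p[0]+.5)/10-.5+95,(p[1]+.5)/10-.5+155)
print('button',onz('top',g((187,198)),.06),'rim',onz('top',g((196,214)),.05))
print('brass side button', onz('side',(208,156.5),.06))
E
```

```text
[[-0.    -0.396 -0.918]
 [-0.001 -0.918  0.396]
 [-1.     0.001 -0.   ]]
jaw yaw -113.31573700065518
[ 0.55595113 -0.01460809  0.005     ] [ 0.54833483 -0.10103984  0.005     ] -95.0358544425105 -94.55605394017336
width [ 0.08074735 -0.03725529  0.        ]
[ 0.55455847 -0.0147511   0.012     ] [ 0.546989   -0.10065132  0.012     ] -95.03585444251051 -94.55605394017327
width [ 0.08025078 -0.03702619  0.        ]
button [0.58719866 0.33524681 0.06      ] rim [0.58521537 0.33616518 0.05      ]
brass side button [0.58552806 0.33338881 0.06      ]
```

```bash
cat > plan.py <<'E'
import numpy as np
G=np.array([.5895,-.1195,.0835]);y=np.radians(-94.8);u=np.array([np.cos(y),np.sin(y),0]);zz=np.array([0,0,1.])
a=.5*u+np.cos(np.pi/6)*zz; e2=-np.cos(np.pi/6)*u+.5*zz; e1=np.cross(e2,a)
HW,HH=10.5,13.4
def sep(C,phi):
    c,s=np.cos(phi),np.sin(phi);d=np.array([c,s]);n=np.array([-s,c])
    r=[abs(C[0])-HW-23*abs(c)-7*abs(s),abs(C[1])-HH-23*abs(s)-7*abs(c),
       abs(C@d)-23-HW*abs(c)-HH*abs(s),abs(C@n)-7-HW*abs(s)-HH*abs(c)]
    return max(r)
def track(rho,al,phi):
    C=rho*np.array([np.cos(al),np.sin(al)])
    while sep(C,phi)<0: phi-=np.radians(.1)
    return C,phi
def tcp(C,h=-3): # mm
    return (G+1e-3*(C[0]*e1+(C[1]-5)*e2+h*a)-.0545*e1+np.array([0,0,.178]))
E
python3 - <<'E'
from plan import *
print(e1,e2,a)
for rho in(28,31,34):
    phi=np.radians(50);o=[];prev=phi
    for al in range(125,-150,-5):
        C,phi=track(rho,np.radians(al),phi)
        if al%15==5 or 1: o.append((al,round(np.degrees(phi))))
    print(rho,o)
E
```

```text
[ 9.96492859e-01 -8.36778433e-02  6.93889390e-18] [0.07246714 0.86298813 0.5       ] [-0.04183892 -0.49824643  0.8660254 ]
28 [(125, 50), (120, 50), (115, 50), (110, 50), (105, 47), (100, 41), (95, 36), (90, 31), (85, 27), (80, 23), (75, 19), (70, 16), (65, 13), (60, 10), (55, 6), (50, 3), (45, -4), (40, -13), (35, -21), (30, -28), (25, -34), (20, -39), (15, -44), (10, -48), (5, -52), (0, -56), (-5, -60), (-10, -62), (-15, -63), (-20, -66), (-25, -69), (-30, -72), (-35, -76), (-40, -80), (-45, -84), (-50, -89), (-55, -99), (-60, -110), (-65, -119), (-70, -127), (-75, -133), (-80, -139), (-85, -144), (-90, -149), (-95, -153), (-100, -157), (-105, -161), (-110, -164), (-115, -167), (-120, -170), (-125, -174), (-130, -177), (-135, -184), (-140, -193), (-145, -201)]
31 [(125, 50), (120, 50), (115, 50), (110, 50), (105, 50), (100, 50), (95, 44), (90, 39), (85, 34), (80, 30), (75, 26), (70, 24), (65, 21), (60, 17), (55, 13), (50, 8), (45, 4), (40, -2), (35, -11), (30, -18), (25, -25), (20, -30), (15, -36), (10, -41), (5, -45), (0, -49), (-5, -49), (-10, -51), (-15, -53), (-20, -56), (-25, 
[... 267 characters left out ...]
130, -171), (-135, -176), (-140, -182), (-145, -190)]
34 [(125, 50), (120, 50), (115, 50), (110, 50), (105, 50), (100, 50), (95, 50), (90, 45), (85, 41), (80, 40), (75, 37), (70, 33), (65, 29), (60, 25), (55, 20), (50, 15), (45, 9), (40, 4), (35, -3), (30, -11), (25, -18), (20, -24), (15, -30), (10, -34), (5, -34), (0, -34), (-5, -34), (-10, -34), (-15, -39), (-20, -44), (-25, -49), (-30, -55), (-35, -61), (-40, -67), (-45, -73), (-50, -79), (-55, -85), (-60, -92), (-65, -101), (-70, -109), (-75, -116), (-80, -123), (-85, -129), (-90, -135), (-95, -139), (-100, -140), (-105, -143), (-110, -146), (-115, -151), (-120, -155), (-125, -160), (-130, -165), (-135, -171), (-140, -176), (-145, -183)]
```

```bash
python3 - <<'E'
from plan import *
o=None
for al in range(125,-136,-20):
    C=30*np.array([np.cos(np.radians(al)),np.sin(np.radians(al))]); t=tcp(C)*1e3
    print(al,t.round(1),None if o is None else (t-o).round(1)); o=t
print(tcp(30*np.array([np.cos(np.radians(125)),np.sin(np.radians(125))]))*1e3-[267,619.7,403.7])
E
```

```text
125 [519.6 -95.1 268.7] None
105 [529.3 -92.1 270.9] [9.7 3.  2.2]
85 [539.7 -92.2 271.3] [10.4 -0.1  0.5]
65 [549.6 -95.4 270. ] [ 9.8 -3.2 -1.3]
45 [ 557.6 -101.2  267. ] [ 8.1 -5.9 -3. ]
25 [ 563.  -109.1  262.7] [ 5.3 -7.9 -4.3]
5 [ 564.9 -118.   257.7] [ 2.  -8.9 -5. ]
-15 [ 563.3 -126.9  252.5] [-1.7 -8.9 -5.2]
-35 [ 558.2 -134.7  247.8] [-5.1 -7.8 -4.7]
-55 [ 550.3 -140.4  244.1] [-7.9 -5.7 -3.7]
-75 [ 540.6 -143.4  241.9] [-9.7 -3.  -2.2]
-95 [ 530.2 -143.3  241.5] [-10.4   0.1  -0.5]
-115 [ 520.3 -140.2  242.8] [-9.8  3.2  1.3]
-135 [ 512.3 -134.3  245.8] [-8.1  5.9  3. ]
[ 252.58822368 -714.81233498 -135.01079555]
```

Call:
{"op": "apply_moves", "data": {"commands": [{"dx": 18,"dy": -50,"dz": 0,"spin": -9,"hand": 0},{"dx": 18,"dy": -50,"dz": 0,"spin": -9,"hand": 0},{"dx": 18,"dy": -50,"dz": 0,"spin": -9,"hand": 0},{"dx": 18,"dy": -50,"dz": 0,"spin": -9,"hand": 0},{"dx": 18,"dy": -50,"dz": 0,"spin": -9,"hand": 0}]}}

```text
t: 0.72
eef_pos: [0.3573, 0.3681, 0.4045]
ee_rot: [2.241, 1.57, -2.097]
force: [0.8, -0.3, 0.8]
width: 0.0873
```

Call:
{"op": "apply_moves", "data": {"commands": [{"dx": 18,"dy": -50,"dz": 0,"spin": -9,"hand": 0},{"dx": 18,"dy": -50,"dz": 0,"spin": -9,"hand": 0},{"dx": 18,"dy": -50,"dz": 0,"spin": -8.5,"hand": 0},{"dx": 18,"dy": -50,"dz": 0,"spin": 0,"hand": 0},{"dx": 18,"dy": -50,"dz": 0,"spin": 0,"hand": 0}]}}

```text
t: 1.35
eef_pos: [0.4472, 0.1181, 0.4047]
ee_rot: [-0.397, 1.571, 1.09]
force: [0.5, 1.6, -0.6]
width: 0.0875
```

Call:
{"op": "apply_moves", "data": {"commands": [{"dx": 18,"dy": -50,"dz": 0,"spin": 0,"hand": 0},{"dx": 18,"dy": -50,"dz": 0,"spin": 0,"hand": 0},{"dx": 18,"dy": -50,"dz": 0,"spin": 0,"hand": 0},{"dx": 18,"dy": -50,"dz": 0,"spin": 0,"hand": 0},{"dx": 0,"dy": -15,"dz": 0,"spin": 0,"hand": 0}]}}

```text
t: 1.98
eef_pos: [0.5196, -0.0975, 0.4038]
ee_rot: [1.879, 1.569, -2.92]
force: [-1.1, 0.3, -0.4]
width: 0.0875
```

```bash
python3 - <<'E'
from h import *
s=status.get_state(); R=Ro.from_euler('xyz',s['ee_rot']).as_matrix(); y=R[:,1]; print('jaw yaw',np.degrees(np.arctan2(y[1],y[0])),s['eef_pos'],s['q'].round(2))
E
```

```text
jaw yaw 175.01870886111212 [ 0.51955625 -0.0975171   0.4038258 ] [ 0.19  0.12 -0.31  0.   -1.14 -0.27]
```

Call:
{"op": "apply_moves", "data": {"commands": [{"dx": 0,"dy": 2,"dz": -35,"hand": 0},{"dx": 0,"dy": 0,"dz": -35,"hand": 0},{"dx": 0,"dy": 0,"dz": -35,"hand": 0},{"dx": 0,"dy": 0,"dz": -20,"hand": 0},{"dx": 0,"dy": 0,"dz": -10,"hand": 0}]}}

```text
invalid input at $.commands[0]: expected keys dx, dy, dz, spin, hand
```

```bash
python3 - <<'E'
from h import *
s=status.get_state(); print(s['eef_pos'],s['force'].round(1))
a=grab('top','t1.png');b=grab('side','s1.png')
crop('t1.png','t1c.png',220,120,320,220,4);crop('s1.png','s1c.png',230,150,350,260,4)
A=cv2.imread('pics/t1c.png');B=cv2.imread('pics/s1c.png');B=cv2.resize(B,(400,400));cv2.imwrite('pics/m1.png',np.hstack([A,B]))
E
```

```text
[ 0.51955625 -0.0975171   0.4038258 ] [-1.1  0.3 -0.4]
```

View pics/m1.png

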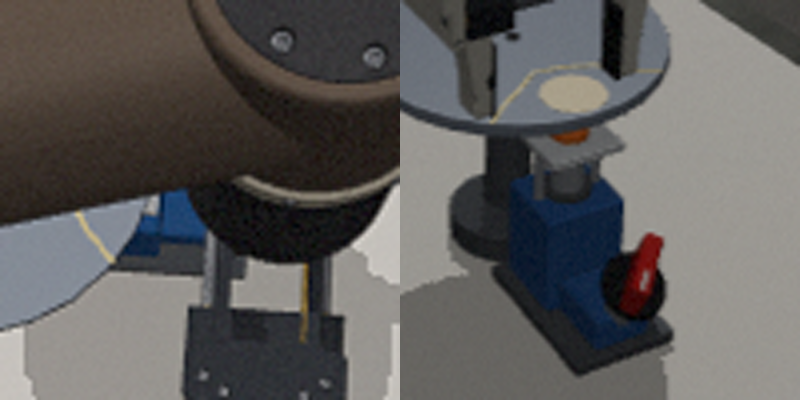

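The move was refused because the spin key was missing, so the arm is still up. The picture shows the fingers over the platter area and the knob unchanged. Repeating it with all keys.

Call:
{"op": "apply_moves", "data": {"commands": [{"dx": 0,"dy": 2,"dz": -35,"spin": 0,"hand": 0},{"dx": 0,"dy": 0,"dz": -35,"spin": 0,"hand": 0},{"dx": 0,"dy": 0,"dz": -35,"spin": 0,"hand": 0},{"dx": 0,"dy": 0,"dz": -20,"spin": 0,"hand": 0},{"dx": 0,"dy": 0,"dz": -10,"spin": 0,"hand": 0}]}}

```text
t: 2.7
eef_pos: [0.5186, -0.0921, 0.2687]
ee_rot: [1.714, 1.569, -3.081]
force: [0.1, -0.1, 0.3]
width: 0.0878
```

```bash
cat > look.py <<'E'
import sys
from h import *
n=sys.argv[1]
s=status.get_state(); print(s['t'],s['eef_pos'],s['force'].round(1))
grab('top','t.png');grab('side','s.png')
A=cv2.resize(cv2.imread('pics/t.png')[120:220,220:320],(400,400),interpolation=cv2.INTER_CUBIC)
B=cv2.resize(cv2.imread('pics/s.png')[150:250,240:340],(400,400),interpolation=cv2.INTER_CUBIC)
cv2.imwrite('pics/%s.png'%n,np.hstack([A,B]))
E
python3 look.py m2
```

```text
2.7 [ 0.5185994  -0.09205943  0.26873242] [ 0.1 -0.1  0.3]
```

View pics/m2.png

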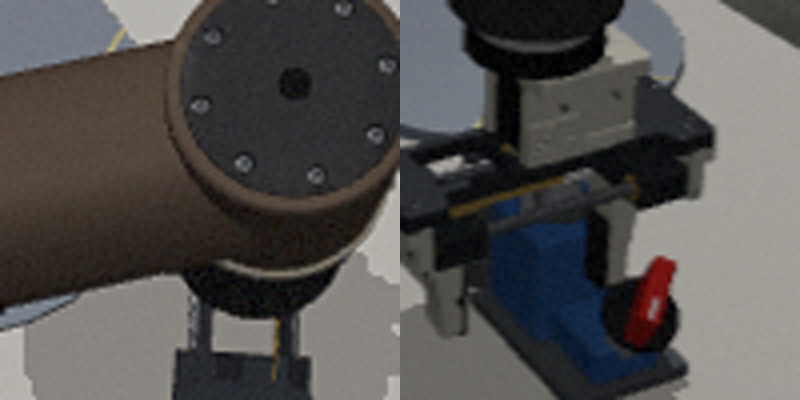

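Side view shows the right-hand finger tip at about (610,285) of the crop, behind the knob bar (655,290). The finger is clear of the bar, so I start cranking.

Call:
{"op": "apply_moves", "data": {"commands": [{"dx": 5,"dy": 0,"dz": 1,"spin": 0,"hand": 0},{"dx": 5,"dy": 0,"dz": 1,"spin": 0,"hand": 0},{"dx": 5,"dy": 0,"dz": 0.5,"spin": 0,"hand": 0},{"dx": 5.5,"dy": 0,"dz": 0,"spin": 0,"hand": 0},{"dx": 5,"dy": -1.5,"dz": -0.5,"spin": 0,"hand": 0}]}}

```text
t: 3.42
eef_pos: [0.5441, -0.0947, 0.2713]
ee_rot: [1.619, 1.569, 3.105]
force: [-4.9, 1.9, 0.8]
width: 0.0876
```

Call:
{"op": "apply_moves", "data": {"commands": [{"dx": 5,"dy": -1.5,"dz": -1,"spin": 0,"hand": 0},{"dx": 4,"dy": -3,"dz": -1.5,"spin": 0,"hand": 0},{"dx": 4,"dy": -3,"dz": -1.5,"spin": 0,"hand": 0},{"dx": 3,"dy": -4,"dz": -2,"spin": 0,"hand": 0},{"dx": 2.5,"dy": -4,"dz": -2,"spin": 0,"hand": 0}]}}

```text
t: 4.05
eef_pos: [0.5636, -0.1102, 0.2637]
ee_rot: [-1.325, 1.57, 0.162]
force: [-1.0, 3.6, 2.2]
width: 0.088
```

```bash
python3 look.py m3
```

```text
4.05 [ 0.56360709 -0.110246    0.26368128] [-1.   3.6  2.2]
```

View pics/m3.png

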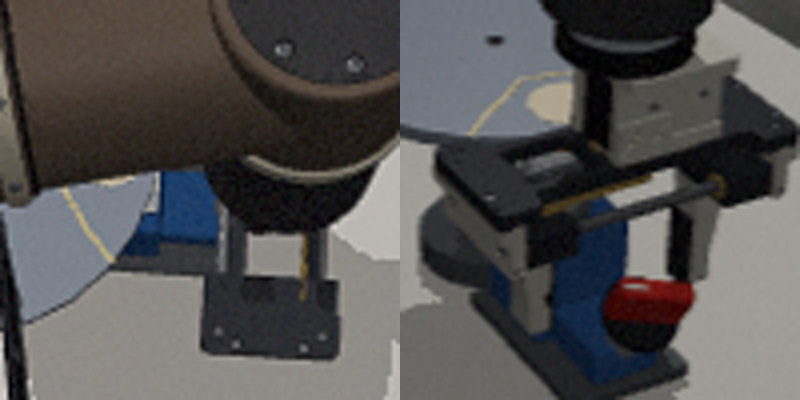

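The finger has swung the bar clockwise (crop, (650,295)) with about 4 N. Continuing the circle.

Call:
{"op": "apply_moves", "data": {"commands": [{"dx": 1.5,"dy": -4.5,"dz": -2.5,"spin": 0,"hand": 0},{"dx": 0.5,"dy": -4.5,"dz": -2.5,"spin": 0,"hand": 0},{"dx": -0.5,"dy": -4.5,"dz": -2.5,"spin": 0,"hand": 0},{"dx": -1.2,"dy": -4.4,"dz": -2.6,"spin": 0,"hand": 0},{"dx": -2.3,"dy": -4,"dz": -2.4,"spin": 0,"hand": 0}]}}

```text
t: 4.78
eef_pos: [0.5612, -0.1324, 0.2511]
ee_rot: [-1.607, 1.57, -0.12]
force: [3.3, 1.5, 1.0]
width: 0.0877
```

Call:
{"op": "apply_moves", "data": {"commands": [{"dx": -2.8,"dy": -3.8,"dz": -2.3,"spin": 0,"hand": 0},{"dx": -3.7,"dy": -3,"dz": -1.9,"spin": 0,"hand": 0},{"dx": -4.2,"dy": -2.7,"dz": -1.8,"spin": 0,"hand": 0},{"dx": -4.7,"dy": -1.7,"dz": -1.2,"spin": 0,"hand": 0},{"dx": -5,"dy": -1.3,"dz": -1,"spin": 0,"hand": 0}]}}

```text
t: 5.4
eef_pos: [0.5409, -0.1446, 0.2432]
ee_rot: [-1.589, 1.569, -0.102]
force: [4.6, 0.2, 1.4]
width: 0.0875
```

```bash
python3 look.py m4
```

```text
5.4 [ 0.54091688 -0.14461024  0.2432213 ] [4.6 0.2 1.4]
```

View pics/m4.png

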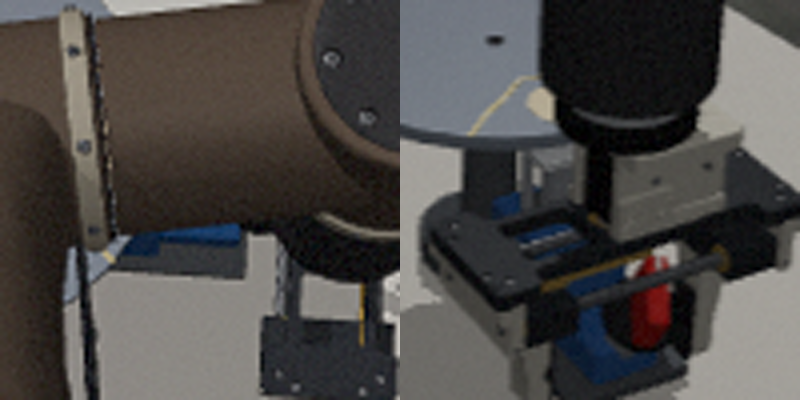

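Bar now has its pale mark at the top (crop (645,262)), about 170° turned in total. Backing off and up to see pad and platter.

Call:
{"op": "apply_moves", "data": {"commands": [{"dx": 6,"dy": -2,"dz": 2,"spin": 0,"hand": 0},{"dx": 0,"dy": 0,"dz": 40,"spin": 0,"hand": 0},{"dx": -13,"dy": 24,"dz": 40,"spin": 0,"hand": 0},{"dx": -14,"dy": 25,"dz": 40,"spin": 0,"hand": 0},{"dx": 0,"dy": 0,"dz": 38,"spin": 0,"hand": 0}]}}

```text
t: 6.12
eef_pos: [0.5183, -0.0967, 0.404]
ee_rot: [1.618, 1.568, 3.106]
force: [0.0, 0.4, -0.2]
width: 0.088
```

```bash
python3 look.py m5; cp pics/s.png pics/s5.png;  cp pics/t.png pics/t5.png
cat > view2.py <<'E'
import sys
from h import *
fs=sys.argv[1:-1]; x0,y0,x1,y1=250,150,330,245
ims=[cv2.resize(cv2.imread('pics/'+f)[y0:y1,x0:x1],None,fx=5,fy=5,interpolation=cv2.INTER_CUBIC) for f in fs]
cv2.imwrite('pics/'+sys.argv[-1],np.hstack(ims))
E
python3 view2.py side0.png s5.png v5.png
```

```text
6.125 [ 0.51828707 -0.09668151  0.40404348] [ 0.   0.4 -0.2]
```

View pics/v5.png

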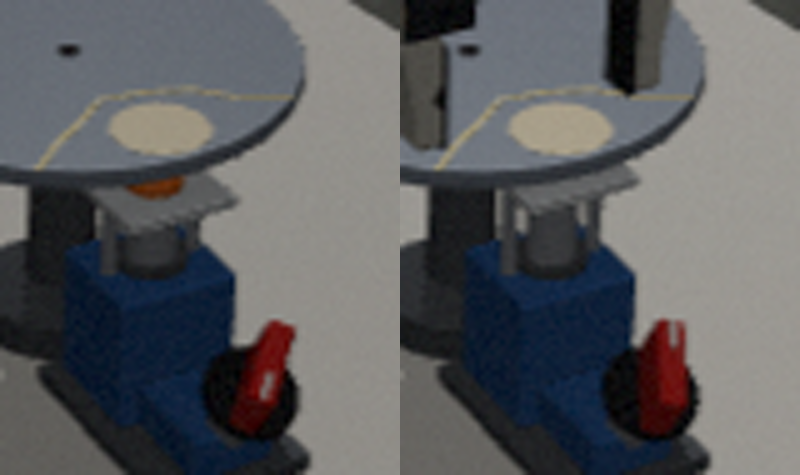

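```bash
python3 - <<'E'
from h import *
from plan import *
P=G-.106*u; P[2]=0; print('pad',P)
f=lambda p:((p[0]+.5)/5-.5+250,(p[1]+.5)/5-.5+150)
print('meas block corner',f((235,278)),'plate0',f((240,200)),'plate5',f((238,178)))
print('block',proj('side',P+.031*u+.033*e1+[0,0,.085]))
for k in(0,.4,.8,3,3.4,3.8): print(k,'plate top',proj('side',P+.03*u+.03*e1+[0,0,.126+.004*k]),'bot',proj('side',P+.03*u+.03*e1+[0,0,.12+.004*k]))
# other plate front corner (left): 
for k in(0,.8,3.4): print(k,'plate front-left',proj('side',P+.03*u-.03*e1+[0,0,.126+.004*k]))
crop('side0.png','x0.png',262,180,302,212,10);crop('s5.png','x5.png',262,180,302,212,10)
cv2.imwrite('pics/x.png',np.hstack([cv2.imread('pics/x0.png'),cv2.imread('pics/x5.png')]))
E
```

```text
pad [ 0.59836985 -0.01387176  0.        ]
meas block corner (296.6, 205.2) plate0 (297.6, 189.6) plate5 (297.2, 185.2)
block [297.53108006 204.02141125]
0 plate top [297.1186102  189.89620069] bot [296.99386236 192.01301916]
0.4 plate top [297.15198972 189.32979101] bot [297.02706296 191.44964558]
0.8 plate top [297.18541719 188.76256754] bot [297.06031113 190.88546477]
3 plate top [297.37013018 185.62821358] bot [297.24403098 187.76796305]
3.4 plate top [297.40387192 185.05565758] bot [297.27759088 187.19849264]
3.8 plate top [297.43766239 184.48227451] bot [297.31119912 186.62820185]
0 plate front-left [275.63288191 196.12481522]
0.8 plate front-left [275.66959568 194.97585025]
3.4 plate front-left [275.78966333 191.21830929]
```

View pics/x.png

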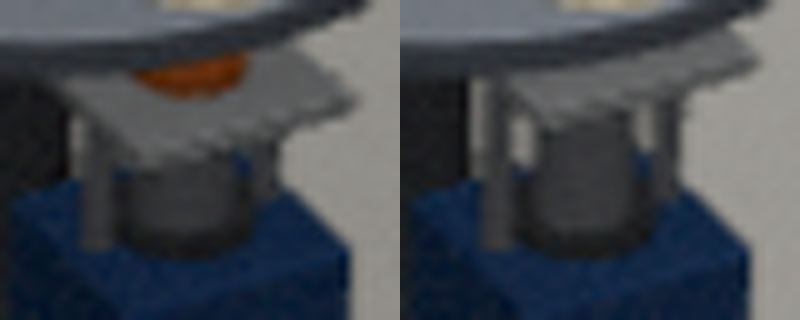

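```bash
cat > tilt.py <<'E'
import sys
from h import *
ref=cv2.cvtColor(cv2.imread('pics/side0.png'),cv2.COLOR_BGR2GRAY).astype(np.float32)
def shift(img,box):
    x0,y0,x1,y1=box; a=ref[y0:y1,x0:x1]; b=img[y0:y1,x0:x1]
    W=np.eye(2,3,dtype=np.float32)
    cc,W=cv2.findTransformECC(a,b,W,cv2.MOTION_TRANSLATION,(3,200,1e-6),None,3)
    return W[:,2].round(2),round(cc,3)
n=int(sys.argv[1]); im=np.mean([viewer.grab_frame('side') for _ in range(n)],0).astype(np.uint8)
cv2.imwrite('pics/'+sys.argv[2],cv2.cvtColor(im,cv2.COLOR_RGB2BGR))
g=cv2.cvtColor(im,cv2.COLOR_RGB2GRAY).astype(np.float32)
for nm,b in (('spot',(268,168,297,183)),('spot+rim',(266,166,300,188)),('rightrim',(290,165,315,182)),('block static',(260,200,305,225)),('stand base',(240,195,262,222)),('hole',(257,154,270,165)),('platecorner',(285,181,304,196))):
    try: print(nm,*shift(g,b))
    except Exception as e: print(nm,'x')
E
python3 tilt.py 3 s6.png
```

```text
spot [-0.38  0.52] 0.851
spot+rim [-0.02  0.35] 0.847
rightrim [-3.02  3.14] 0.716
block static [-0.4  -0.71] 0.985
stand base [0.01 0.  ] 1.0
hole x
platecorner [ 0.76 -3.72] 0.891
```

```bash
cat > edge.py <<'E'
from h import *
def edges(f):
    im=cv2.imread('pics/'+f).astype(float); g=im.mean(2); gs=cv2.GaussianBlur(g,(3,1),0)
    rim=[]
    for c in range(300,313):
        col=gs[:,c]; r=np.arange(150,195); i=np.argmax(np.diff(col[150:195]))+150
        lo=col[i-2:i+1].min();hi=col[i+1:i+4].max();m=(lo+hi)/2
        j=next(k for k in range(i-2,i+3) if col[k]<m<=col[k+1]); rim.append(j+(m-col[j])/(col[j+1]-col[j]))
    # spot: yellow-ness = R-B ; vertical centroid and edges per column
    y=im[:,:,2]-im[:,:,0]; sp=[]
    for c in range(275,290):
        col=y[163:187,c]; w=np.clip(col,0,None); m=col.max()/2; on=np.where(col>m)[0]
        t,b=on[0],on[-1]; te=t-1+(m-col[t-1])/(col[t]-col[t-1]); be=b+(col[b]-m)/(col[b]-col[b+1]); sp.append((te+be)/2+163)
    return np.array(rim),np.array(sp)
if __name__=='__main__':
    import sys
    R0,S0=edges('side0.png')
    for f in sys.argv[1:]:
        r,s=edges(f); print(f,'rim med shift',np.median(r-R0).round(3),'spread',(r-R0).std().round(2),'spot',np.median(s-S0).round(3),(s-S0).std().round(2))
E
python3 edge.py s1.png s5.png s6.png
```

```text
Traceback (most recent call last):
  File "edge.py", line 17, in <module>
    R0,S0=edges('side0.png')
          ~~~~~^^^^^^^^^^^^^
  File "edge.py", line 13, in edges
    t,b=on[0],on[-1]; te=t-1+(m-col[t-1])/(col[t]-col[t-1]); be=b+(col[b]-m)/(col[b]-col[b+1]); sp.append((te+be)/2+163)
                                                                                     ~~~^^^^^
IndexError: index 24 is out of bounds for axis 0 with size 24
```

```bash
python3 - <<'E'
s=open('edge.py').read()
a=s.index("        col=y[163"); b=s.index("    return")
s=s[:a]+"""        col=y[:,c]; m=col[174:178].mean()/2; t=176
        while col[t-1]>m: t-=1
        b=176
        while col[b+1]>m: b+=1
        te=t-1+(m-col[t-1])/(col[t]-col[t-1]); be=b+(col[b]-m)/(col[b]-col[b+1]); sp.append((te+be)/2)
"""+s[b:]
open('edge.py','w').write(s)
E
python3 edge.py s1.png s5.png s6.png
```

```text
s1.png rim med shift 0.016 spread 3.93 spot 0.009 0.03
s5.png rim med shift 0.033 spread 3.84 spot 0.0 0.03
s6.png rim med shift 0.017 spread 3.88 spot 0.003 0.02
```

Spot position is unchanged to within 0.01 px, so there is no lift yet. The plate has risen about 4.0 px, or 2.8 rad. Going back for another 0.3 rad or so.

Call:
{"op": "apply_moves", "data": {"commands": [{"dx": 0,"dy": 0,"dz": -38,"spin": 0,"hand": 0},{"dx": 14,"dy": -25,"dz": -40,"spin": 0,"hand": 0},{"dx": 13,"dy": -24,"dz": -40,"spin": 0,"hand": 0},{"dx": 0,"dy": 0,"dz": -40,"spin": 0,"hand": 0},{"dx": -3,"dy": 1,"dz": -2,"spin": 0,"hand": 0}]}}

```text
t: 7.0
eef_pos: [0.5417, -0.1461, 0.2386]
ee_rot: [1.678, 1.561, -3.12]
force: [0.6, -0.3, 0.3]
width: 0.0878
```

Call:
{"op": "apply_moves", "data": {"commands": [{"dx": -3,"dy": 1,"dz": 0,"spin": 0,"hand": 0},{"dx": -4,"dy": 0,"dz": -0.5,"spin": 0,"hand": 0},{"dx": -4,"dy": 0,"dz": 0,"spin": 0,"hand": 0},{"dx": 0,"dy": 0,"dz": 0,"spin": 0,"hand": 0},{"dx": 0,"dy": 0,"dz": 0,"spin": 0,"hand": 0}]}}

```text
t: 7.62
eef_pos: [0.533, -0.1445, 0.2434]
ee_rot: [-1.579, 1.569, -0.092]
force: [3.6, -2.1, 2.0]
width: 0.0876
```

Call:
{"op": "apply_moves", "data": {"commands": [{"dx": 6,"dy": -2,"dz": 2,"spin": 0,"hand": 0},{"dx": 0,"dy": 0,"dz": 40,"spin": 0,"hand": 0},{"dx": -9,"dy": 24,"dz": 40,"spin": 0,"hand": 0},{"dx": -10,"dy": 25,"dz": 40,"spin": 0,"hand": 0},{"dx": 0,"dy": 0,"dz": 38,"spin": 0,"hand": 0}]}}

```text
t: 8.25
eef_pos: [0.5187, -0.0964, 0.4035]
ee_rot: [1.442, 1.569, 2.93]
force: [1.7, 0.1, -0.0]
width: 0.0874
```

```bash
python3 look.py m7; cp pics/s.png pics/s7.png; python3 edge.py s7.png; python3 view2.py s5.png s7.png v7.png
```

```text
8.25 [ 0.51865819 -0.09644012  0.40346736] [ 1.7  0.1 -0. ]
s7.png rim med shift 0.031 spread 3.75 spot 0.001 0.03
```

View pics/v7.png

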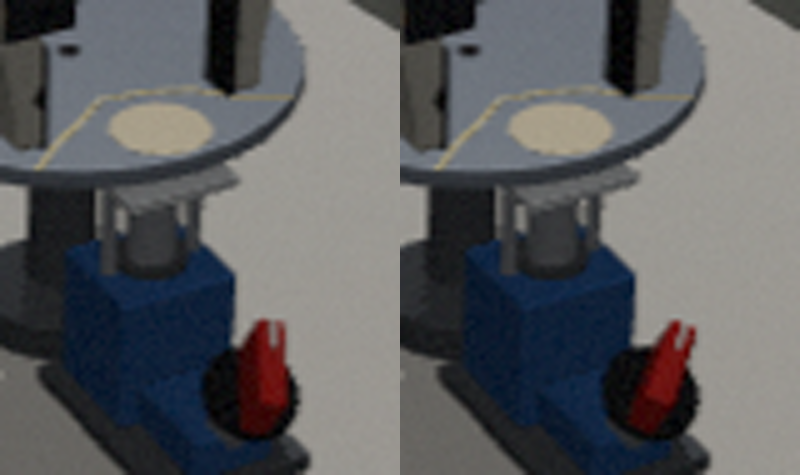

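Still no lift; the bar is now about back to its initial line, roughly π turned. Pushing another 0.25–0.3 rad.

Call:
{"op": "apply_moves", "data": {"commands": [{"dx": 0,"dy": 0,"dz": -38,"spin": 0,"hand": 0},{"dx": 10,"dy": -25,"dz": -40,"spin": 0,"hand": 0},{"dx": 9,"dy": -24,"dz": -40,"spin": 0,"hand": 0},{"dx": 0,"dy": 0,"dz": -40,"spin": 0,"hand": 0},{"dx": -3,"dy": 1,"dz": -2,"spin": 0,"hand": 0}]}}

```text
t: 8.98
eef_pos: [0.5339, -0.146, 0.2388]
ee_rot: [1.655, 1.562, 3.14]
force: [-0.2, -0.9, -0.0]
width: 0.0878
```

Call:
{"op": "apply_moves", "data": {"commands": [{"dx": -3,"dy": 1,"dz": 0,"spin": 0,"hand": 0},{"dx": -3.5,"dy": 0.5,"dz": 0,"spin": 0,"hand": 0},{"dx": -3.5,"dy": 1,"dz": 0.5,"spin": 0,"hand": 0},{"dx": 0,"dy": 0,"dz": 0,"spin": 0,"hand": 0},{"dx": 0,"dy": 0,"dz": 0,"spin": 0,"hand": 0}]}}

```text
t: 9.6
eef_pos: [0.5259, -0.143, 0.2438]
ee_rot: [-1.512, 1.569, -0.025]
force: [1.5, -2.3, 2.3]
width: 0.088
```

Call:
{"op": "apply_moves", "data": {"commands": [{"dx": 6,"dy": -2,"dz": 2,"spin": 0,"hand": 0},{"dx": 0,"dy": 0,"dz": 40,"spin": 0,"hand": 0},{"dx": -6,"dy": 24,"dz": 40,"spin": 0,"hand": 0},{"dx": -6,"dy": 23,"dz": 40,"spin": 0,"hand": 0},{"dx": 0,"dy": 0,"dz": 38,"spin": 0,"hand": 0}]}}

```text
t: 10.22
eef_pos: [0.519, -0.0969, 0.404]
ee_rot: [1.347, 1.569, 2.835]
force: [0.6, -0.1, -0.5]
width: 0.0875
```

```bash
python3 look.py m8; cp pics/s.png pics/s8.png; python3 edge.py s8.png; python3 view2.py s7.png s8.png v8.png
```

```text
10.225 [ 0.51900047 -0.09687884  0.40401329] [ 0.6 -0.1 -0.5]
s8.png rim med shift -0.221 spread 3.69 spot -0.461 0.1
```

View pics/v8.png

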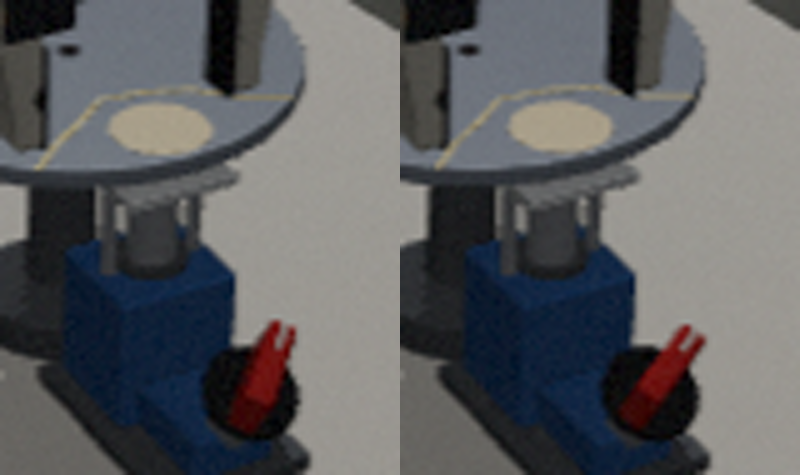

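Spot rose 0.46 px, which is about 1.3 mm at the pad (tilt about 0.009 rad, rim about 1.6 mm). The pad is touching and within limits, and the knob is released. Now the weight.

```bash
python3 tilt.py 1 s9.png >/dev/null; python3 - <<'E'
from h import *
im=grab('top','t9.png')
for n,p,z in(('brass but',(116.0,174.4-.0),.06),('purple',(144.2,189.5),.06),('prop',(107,228),.06),('platter left',(22,114),.15),('platter left low',(22,114),.01)): print(n,onz('top',p,z).round(4))
crop('t9.png','t9c.png',85,150,175,250,6); crop('s9.png','s9c.png',150,130,260,230,4)
A=cv2.imread('pics/t9c.png');B=cv2.imread('pics/s9c.png');A=cv2.resize(A,(360,400));cv2.imwrite('pics/m9.png',np.hstack([A,B]))
s=status.get_state();print(s['t'],s['eef_pos'],s['ee_rot'])
E
python3 edge.py s9.png
```

```text
brass but [0.5869 0.3281 0.06  ]
purple [0.5451 0.2537 0.06  ]
prop [0.4477 0.346  0.06  ]
platter left [0.7231 0.5342 0.15  ]
platter left low [0.7786 0.6149 0.01  ]
10.425 [ 0.5194611  -0.09784137  0.40307665] [0.21881819 1.57006122 1.70571961]
s9.png rim med shift -0.194 spread 3.73 spot -0.422 0.09
```

View pics/m9.png

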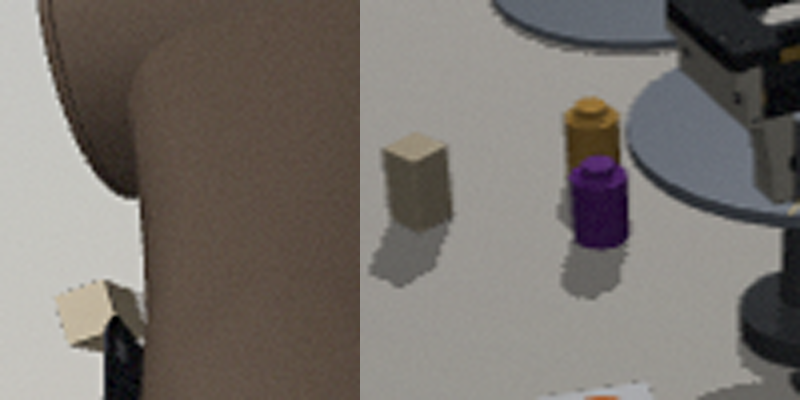

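```bash
python3 - <<'E'
from h import *
f=lambda p:((p[0]+.5)/10-.5+95,(p[1]+.5)/10-.5+155)
print(two(f((187,198)),(207.2,156.3)), onz('top',f((187,198)),.06), onz('side',(207.2,156.3),.06))
print('purple',onz('top',f((490,345)),.06))
E
```

```text
(array([0.58590198, 0.33596826, 0.05963492]), np.float64(0.003003965941805518)) [0.58719866 0.33524681 0.06      ] [0.58413311 0.33579671 0.06      ]
purple [0.54633302 0.25537416 0.06      ]
```

Call:
{"op": "apply_moves", "data": {"commands": [{"dx": 7.5,"dy": 48,"dz": 0,"spin": -7,"hand": 0},{"dx": 7.5,"dy": 48,"dz": 0,"spin": -7,"hand": 0},{"dx": 7.5,"dy": 48,"dz": 0,"spin": -7,"hand": 0},{"dx": 7.5,"dy": 48,"dz": 0,"spin": 0,"hand": 0},{"dx": 7.5,"dy": 48,"dz": 0,"spin": 0,"hand": 0}]}}

```text
t: 11.05
eef_pos: [0.557, 0.1433, 0.4011]
ee_rot: [2.453, 1.567, -2.711]
force: [0.6, -0.3, 0.1]
width: 0.0878
```

Call:
{"op": "apply_moves", "data": {"commands": [{"dx": 7.5,"dy": 48,"dz": 0,"spin": 0,"hand": 0},{"dx": 7.5,"dy": 48,"dz": 0,"spin": 0,"hand": 0},{"dx": 7.5,"dy": 48,"dz": 0,"spin": 0,"hand": 0},{"dx": 7,"dy": 49,"dz": 0,"spin": 0,"hand": 0},{"dx": 0,"dy": 0,"dz": -40,"spin": 0,"hand": 0}]}}

```text
t: 11.68
eef_pos: [0.5874, 0.3384, 0.3624]
ee_rot: [-0.471, 1.569, 0.652]
force: [-0.3, -1.0, -1.3]
width: 0.0878
```

```bash
python3 - <<'E'
from h import *
s=status.get_state(); R=Ro.from_euler('xyz',s['ee_rot']).as_matrix(); y=R[:,1]; print('jaw yaw',np.degrees(np.arctan2(y[1],y[0])),s['eef_pos'],s['q'].round(2))
grab('side','s10.png')
E
python3 edge.py s10.png
```

```text
jaw yaw 154.34451083906475 [0.58738412 0.33840982 0.36239319] [ 0.81  0.39 -0.04  0.   -1.14 -1.26]
s10.png rim med shift -0.201 spread 1.22 spot -0.436 0.09
```

View pics/s10.png

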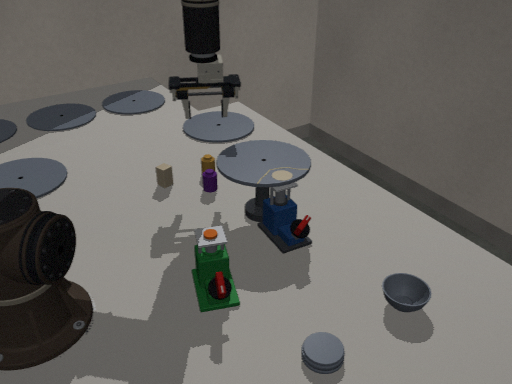

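Gripper sits over the brass weight (208,165), and the platter is steady. Descending and gripping.

Call:
{"op": "apply_moves", "data": {"commands": [{"dx": -1.5,"dy": -2.5,"dz": -40,"spin": 0,"hand": 0},{"dx": 0,"dy": 0,"dz": -40,"spin": 0,"hand": 0},{"dx": 0,"dy": 0,"dz": -40,"spin": 0,"hand": 0},{"dx": 0,"dy": 0,"dz": -35,"spin": 0,"hand": 0},{"dx": 0,"dy": 0,"dz": -17,"spin": 0,"hand": 0}]}}

```text
t: 12.35
eef_pos: [0.5844, 0.3311, 0.1878]
ee_rot: [2.748, 1.565, -2.415]
force: [0.2, -0.5, 0.8]
width: 0.0878
```

Call:
{"op": "apply_moves", "data": {"commands": [{"dx": 0,"dy": 0,"dz": 0,"spin": 0,"hand": 0.3},{"dx": 0,"dy": 0,"dz": 0,"spin": 0,"hand": 0.45},{"dx": 0,"dy": 0,"dz": 0,"spin": 0,"hand": 0.7},{"dx": 0,"dy": 0,"dz": 0,"spin": 0,"hand": 0.7},{"dx": 0,"dy": 0,"dz": 0,"spin": 0,"hand": 0.7}], "grip_force": 25}}

```text
t: 12.98
eef_pos: [0.585, 0.3326, 0.1916]
ee_rot: [0.25, 1.57, 1.371]
force: [-3.9, 2.0, 3.0]
width: 0.0436
```

Call:
{"op": "apply_moves", "data": {"commands": [{"dx": 0,"dy": 0,"dz": 0,"spin": 0,"hand": 0.7},{"dx": 0,"dy": 0,"dz": 0,"spin": 0,"hand": 0.7},{"dx": 0,"dy": 0,"dz": 5,"spin": 0,"hand": 0.7},{"dx": 0,"dy": 0,"dz": 15,"spin": 0,"hand": 0.7},{"dx": 0,"dy": 0,"dz": 30,"spin": 0,"hand": 0.7}]}}

```text
t: 13.6
eef_pos: [0.5848, 0.332, 0.2404]
ee_rot: [2.777, 1.567, -2.387]
force: [0.4, 0.0, -3.4]
width: 0.0415
```

```bash
python3 - <<'E'
from h import *
s=status.get_state(); print(s['eef_pos'],s['force'].round(1),s['width'])
grab('side','s11.png');crop('s11.png','s11c.png',140,90,290,200,5)
E
```

```text
[0.58482794 0.33195556 0.24043984] [ 0.4  0.  -3.4] 0.04151674859727323
```

View pics/s11c.png

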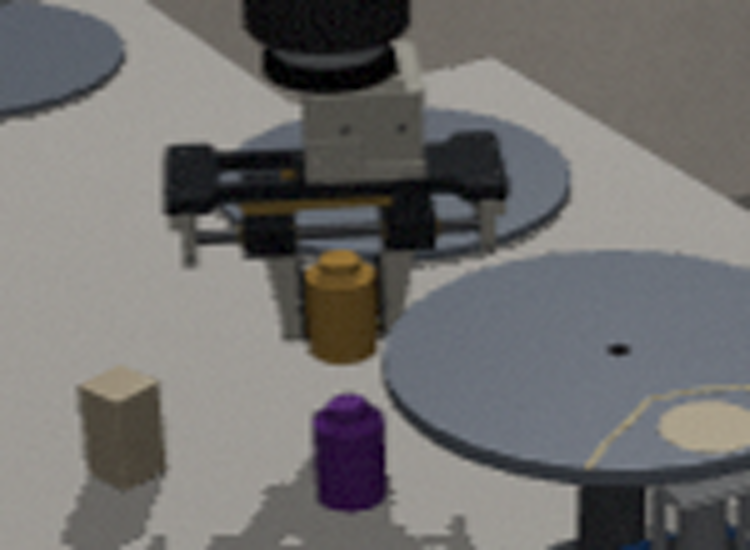

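Brass weight is held upright (crop (340,305)), opening 41.5 mm. Carrying it over the spot, high.

Call:
{"op": "apply_moves", "data": {"commands": [{"dx": 0,"dy": 0,"dz": 40,"spin": 0,"hand": 0.7},{"dx": 0,"dy": 0,"dz": 40,"spin": 0,"hand": 0.7},{"dx": 0,"dy": 0,"dz": 40,"spin": 0,"hand": 0.7},{"dx": 0,"dy": 0,"dz": 40,"spin": 0,"hand": 0.7},{"dx": 2,"dy": -40,"dz": 0,"spin": 0,"hand": 0.7}]}}

```text
t: 14.28
eef_pos: [0.5878, 0.2941, 0.4055]
ee_rot: [-0.501, 1.563, 0.622]
force: [0.1, -0.2, -4.6]
width: 0.0413
```

Call:
{"op": "apply_moves", "data": {"commands": [{"dx": 2,"dy": -40,"dz": 0,"spin": 0,"hand": 0.7},{"dx": 2,"dy": -40,"dz": 0,"spin": 0,"hand": 0.7},{"dx": 2,"dy": -40,"dz": 0,"spin": 0,"hand": 0.7},{"dx": 2,"dy": -40,"dz": 0,"spin": 0,"hand": 0.7},{"dx": 2,"dy": -40,"dz": 0,"spin": 0,"hand": 0.7}]}}

```text
t: 14.9
eef_pos: [0.5969, 0.091, 0.4016]
ee_rot: [-0.66, 1.57, 0.461]
force: [0.9, 0.3, -4.0]
width: 0.0414
```

Call:
{"op": "apply_moves", "data": {"commands": [{"dx": 2,"dy": -40,"dz": 0,"spin": 0,"hand": 0.7},{"dx": 1,"dy": -40,"dz": 0,"spin": 0,"hand": 0.7},{"dx": 0,"dy": -30,"dz": 0,"spin": 0,"hand": 0.7},{"dx": 0,"dy": 0,"dz": -20,"spin": 0,"hand": 0.7},{"dx": 0,"dy": 0,"dz": -10,"spin": 0,"hand": 0.7}]}}

```text
t: 15.52
eef_pos: [0.5997, -0.0181, 0.3704]
ee_rot: [1.876, 1.57, 2.995]
force: [-0.1, 0.1, -4.1]
width: 0.0418
```

```bash
python3 - <<'E'
from h import *
s=status.get_state(); print(s['eef_pos'],s['force'].round(1),s['width'])
grab('side','s12.png');crop('s12.png','s12c.png',220,110,340,200,6)
E
python3 edge.py s12.png
```

```text
[ 0.59968685 -0.01812364  0.37042291] [-0.1  0.1 -4.1] 0.04181863257748456
s12.png rim med shift -0.203 spread 10.21 spot -14.283 5.48
```

View pics/s12c.png

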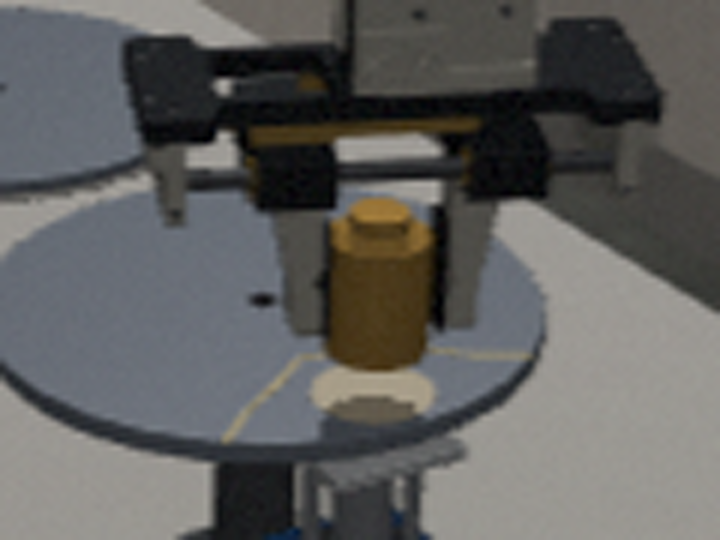

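```bash
python3 - <<'E'
from h import *
f=lambda p:((p[0]+.5)/6-.5+220,(p[1]+.5)/6-.5+110)
for p in((377,350),(377,346)): print(onz('side',f(p),.180))
print('button',onz('side',f((380,212)),.240), 'spot now',onz('side',(282.2,175.1),.1597))
E
```

```text
[ 0.60112837 -0.0167377   0.18      ]
[ 0.60304159 -0.0140903   0.18      ]
button [ 0.60093704 -0.01545319  0.24      ] spot now [ 0.60199508 -0.01584339  0.1597    ]
```

Weight is aligned with the spot within about 2 mm. Lowering it gently.

Call:
{"op": "apply_moves", "data": {"commands": [{"dx": 0,"dy": 0,"dz": -5,"spin": 0,"hand": 0.7},{"dx": 0,"dy": 0,"dz": -5,"spin": 0,"hand": 0.7},{"dx": 0,"dy": 0,"dz": -4,"spin": 0,"hand": 0.7},{"dx": 0,"dy": 0,"dz": -2,"spin": 0,"hand": 0.7},{"dx": 0,"dy": 0,"dz": 0,"spin": 0,"hand": 0.7}]}}

```text
t: 16.2
eef_pos: [0.6002, -0.0175, 0.3549]
ee_rot: [2.499, 1.571, -2.663]
force: [0.2, 0.1, -3.1]
width: 0.0416
```

Call:
{"op": "apply_moves", "data": {"commands": [{"dx": 0,"dy": 0,"dz": -0.5,"spin": 0,"hand": 0.7},{"dx": 0,"dy": 0,"dz": -0.5,"spin": 0,"hand": 0.7},{"dx": 0,"dy": 0,"dz": -0.5,"spin": 0,"hand": 0.7},{"dx": 0,"dy": 0,"dz": -0.5,"spin": 0,"hand": 0.7},{"dx": 0,"dy": 0,"dz": 0,"spin": 0,"hand": 0.7}]}}

```text
t: 16.82
eef_pos: [0.6002, -0.0175, 0.3529]
ee_rot: [2.54, 1.571, -2.622]
force: [-0.3, 0.4, -4.0]
width: 0.0412
```

Call:
{"op": "apply_moves", "data": {"commands": [{"dx": 0,"dy": 0,"dz": -0.5,"spin": 0,"hand": 0.7},{"dx": 0,"dy": 0,"dz": -0.5,"spin": 0,"hand": 0.7},{"dx": 0,"dy": 0,"dz": 0,"spin": 0,"hand": 0.7},{"dx": 0,"dy": 0,"dz": 0,"spin": 0,"hand": 0.7},{"dx": 0,"dy": 0,"dz": 0,"spin": 0,"hand": 0.7}]}}

```text
t: 17.45
eef_pos: [0.6002, -0.0175, 0.352]
ee_rot: [2.078, 1.571, -3.085]
force: [0.2, -0.0, -3.4]
width: 0.0412
```

Call:
{"op": "apply_moves", "data": {"commands": [{"dx": 0,"dy": 0,"dz": -0.5,"spin": 0,"hand": 0.7},{"dx": 0,"dy": 0,"dz": -0.5,"spin": 0,"hand": 0.7},{"dx": 0,"dy": 0,"dz": 0,"spin": 0,"hand": 0.7},{"dx": 0,"dy": 0,"dz": 0,"spin": 0,"hand": 0.7},{"dx": 0,"dy": 0,"dz": 0,"spin": 0,"hand": 0.7}]}}

```text
t: 18.08
eef_pos: [0.6002, -0.0175, 0.351]
ee_rot: [-1.072, 1.571, 0.049]
force: [-0.5, 0.5, -4.1]
width: 0.0414
```

Call:
{"op": "apply_moves", "data": {"commands": [{"dx": 0,"dy": 0,"dz": -0.5,"spin": 0,"hand": 0.7},{"dx": 0,"dy": 0,"dz": -0.5,"spin": 0,"hand": 0.7},{"dx": 0,"dy": 0,"dz": 0,"spin": 0,"hand": 0.7},{"dx": 0,"dy": 0,"dz": 0,"spin": 0,"hand": 0.7},{"dx": 0,"dy": 0,"dz": 0,"spin": 0,"hand": 0.7}]}}

```text
t: 18.7
eef_pos: [0.6002, -0.0175, 0.3503]
ee_rot: [-1.015, 1.57, 0.106]
force: [-2.3, 1.0, 1.3]
width: 0.0414
```

Contact: the wrist force went from −4 to +1.3 N, with the weight about 5 N on the platter. Opening gently, then up.

Call:
{"op": "apply_moves", "data": {"commands": [{"dx": 0,"dy": 0,"dz": 0,"spin": 0,"hand": 0.5},{"dx": 0,"dy": 0,"dz": 0,"spin": 0,"hand": 0.4},{"dx": 0,"dy": 0,"dz": 0,"spin": 0,"hand": 0.25},{"dx": 0,"dy": 0,"dz": 0,"spin": 0,"hand": 0.1},{"dx": 0,"dy": 0,"dz": 0,"spin": 0,"hand": 0}]}}

```text
t: 19.32
eef_pos: [0.6002, -0.0175, 0.3499]
ee_rot: [2.858, 1.571, -2.305]
force: [-0.3, 0.9, 0.4]
width: 0.077
```

Call:
{"op": "apply_moves", "data": {"commands": [{"dx": 0,"dy": 0,"dz": 0,"spin": 0,"hand": 0},{"dx": 0,"dy": 0,"dz": 10,"spin": 0,"hand": 0},{"dx": 0,"dy": 0,"dz": 25,"spin": 0,"hand": 0},{"dx": 0,"dy": 0,"dz": 30,"spin": 0,"hand": 0},{"dx": 0,"dy": 0,"dz": 30,"spin": 0,"hand": 0}]}}

```text
t: 19.95
eef_pos: [0.6001, -0.0176, 0.4467]
ee_rot: [-1.136, 1.57, -0.016]
force: [0.7, -0.5, 0.3]
width: 0.0876
```

Call:
{"op": "apply_moves", "data": {"commands": [{"dx": 0,"dy": 50,"dz": 0,"spin": 0,"hand": 0},{"dx": 0,"dy": 50,"dz": 0,"spin": 0,"hand": 0},{"dx": 0,"dy": 50,"dz": 0,"spin": 0,"hand": 0},{"dx": 0,"dy": 50,"dz": 0,"spin": 0,"hand": 0},{"dx": 0,"dy": 20,"dz": 0,"spin": 0,"hand": 0}]}}

```text
t: 20.58
eef_pos: [0.6, 0.2049, 0.4455]
ee_rot: [-0.539, 1.57, 0.583]
force: [0.2, 0.1, 0.5]
width: 0.0878
```

```bash
python3 - <<'E'
from h import *
s=status.get_state(); print(s['t'],s['eef_pos'],s['force'].round(1),s['width'])
grab('side','s13.png');grab('top','t13.png');crop('s13.png','s13c.png',230,130,330,230,4);crop('t13.png','t13c.png',200,110,300,210,4)
cv2.imwrite('pics/m13.png',np.hstack([cv2.imread('pics/t13c.png'),cv2.imread('pics/s13c.png')]))
from edge import edges
r0,_=edges('side0.png')
for f in('s8.png','s9.png','s10.png','s12.png','s13.png'):
    r,_=edges(f); print(f,np.round(np.clip(r-r0,-9,9),2))
# disturbance of bystanders
a=cv2.imread('pics/side0.png').astype(int);b=cv2.imread('pics/s13.png').astype(int)
d=np.abs(a-b).max(2)
for n,(x0,y0,x1,y1) in dict(bowl=(375,270,435,315),sauc=(295,330,350,372),prop=(150,160,178,190),purple=(200,170,220,193)).items(): print(n,d[y0:y1,x0:x1].mean())
E
```

```text
20.575 [0.59996441 0.20494975 0.44547988] [0.2 0.1 0.5] 0.08778664984758494
s8.png [-0.62 -0.33 -0.54 -0.22 -0.02  0.09 -0.28 -0.3  -0.19  0.19  0.73 -1.21
  9.  ]
s9.png [-0.61 -0.32 -0.54 -0.19 -0.02  0.04 -0.26 -0.35 -0.17  0.01  0.77 -1.15
  9.  ]
s10.png [-0.6  -0.31 -0.53 -0.2  -0.04  0.07 -0.3  -0.38 -0.17  0.08  0.71 -1.22
  4.06]
s12.png [-0.61 -0.33 -0.54 -0.2  -0.02  0.04 -0.21 -0.26 -0.17  0.05  0.67 -1.1
  9.  ]
s13.png [-0.61 -0.33 -0.55 -0.2  -0.05  0.04 -0.25 -0.36 -0.18  0.12 -2.   -1.27
  9.  ]
bowl 4.060370370370371
sauc 4.285714285714286
prop 4.445238095238095
purple 10.554347826086957
```

View pics/m13.png

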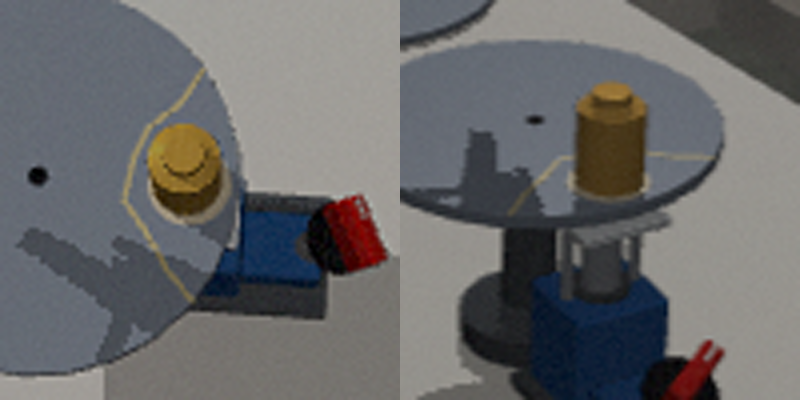

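Brass stands upright on the spot (top crop (185,165)), the rim is unchanged after loading, and the bystanders are unmoved. One last number before handing in.

```bash
python3 - <<'E'
from h import *
f=lambda p,x,y:((p[0]+.5)/4-.5+x,(p[1]+.5)/4-.5+y)
print(onz('top',f((187,149),200,110),.2197),onz('side',f((212,91),230,130),.2197), 'spot .6017 -.0155')
print(arm.job_done())
E
```

```text
[ 0.60492799 -0.01593586  0.2197    ] [ 0.60214616 -0.0138312   0.2197    ] spot .6017 -.0155
the job is handed in; nothing more can be done
None
```

The job is handed in: the jack pad touches the platter's underside and the brass weight stands released on the pale spot. `job_done` gives no verdict. The clock read about 20.6 s of the 72 s allowed when I handed in.

**Jack:** The tool could not be tilted, so I pushed the knob's bar round clockwise with one open finger, following the knob's leaning circle. It took about 3.4 rad in three pushes. After the last push the pale spot rose 0.42–0.46 px in the side view. That is about 1.3 mm at the pad, a tilt of about 0.009 rad, and about 1.6 mm at the rim. I then left the knob free.

**Weight:** I gripped the brass weight, not the purple look-alike, and lowered it in half-millimetre steps. I opened the fingers once contact showed at about 5 N.

**Last checks:**
- **Position:** The weight stands upright about 2–3 mm from the spot's centre; the top and side views disagree by about 3 mm.
- **Platter:** The rim edge did not move when the weight went on. I did not measure whether the platter shifted on the stand.
- **Bystanders:** The bowl, the saucers and the prop are unchanged in the side view.
- **Purple weight:** Its area in the picture changed more than the others, which I put down to the brass weight no longer standing behind it. I did not check this further.
- **Failed checks:** My image-registration check of the platter's lift gave inconsistent shifts, so I used the spot-edge measurement instead. Single columns of the rim edge were also noisy, so I relied on their median. One move call was refused early on for a missing key and had no effect.

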